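# Hold the shaker lid open for unloading

## Robot

A 6-joint arm with a two-finger parallel gripper is mounted at the origin on a cart in front of the work surface, level with it; the furniture and walls round the work are solid. World frame = base frame: x ahead of the robot, y to its left, z up, the work surface at z = 0. Lengths are in m, angles in rad, forces in N, time in s.
With the tool pointing down it reaches from about 0.35 to 0.975 m from the base axis. Payload 4.9 kg.
Tool frame: the origin (TCP) lies at the very end of the fingers, on their centre line; the grasp point (between the pads) lies behind it (manip.grip_depth is the z of the grasp point in the tool frame, in m); z points along the fingers, y is the direction in which the jaws open and shut (so a half turn about z gives the same grasp; the last joint's range is limited). The gripper opens to 85 mm and grips with 20 to 120 N. Pads are 22 mm wide; open, the fingers measure 114 mm over their backs; the gripper's body (76 mm by 85 mm) begins 54 mm behind the grasp point. The pads swing forward as they close: fully open they stand 13 mm farther back than shut.
Start: joints at [-1.447, 0.053, 1.613, -0, 1.476, -0.119], TCP at [0.15, -0.607, 0.231] pointing down, gripper open.
Joint ranges: [-3.01, 3.01], [-1.01, 2.22], [0.06, 2.58], [-1.02, 4.17], [0.09, 2.62], [-3.14, 3.14]. Speed limits (rad/s): [2.57, 2.57, 3.14, 3.14, 3.14, 3.14].

## Interface

Orientations are given as a unit quaternion [w, x, y, z].
In Python, from plant import state, optics, manip, silhouettes, place_of gives the robot as it stands. The module is installed in compiled form; this text tells all that it offers.
- The arm moves only by the tool jog_arm, never from a script. Its argument "increments" is a list of rows, each an object with "slide": the shift along the tool's x, y, z in mm, a list of three; "rotation": the turn, a rotation vector about the tool's x, y, z in degrees, a list of three. A call has 1 to 20 rows; each row shifts and turns the commanded pose from where the row before left it, along the tool's axes as they then stand; what a row does not reach is not made up. A row lasts 1/12 s, in which the tool goes at most 41.7 mm and 7.16 degrees, less where a joint would pass 70% of its speed; a pose out of reach is approached as far as the arm can. A call with a gripper value outside its range is refused whole. "fingers" is the opening, from 0 (shut) to 1 (fully open), set as the call begins (left out, the last holds). The fingers move at their own pace and stop on an object; the grip force is fixed at half the most. Time passes only in rows, so rows that do not move let the fingers close. It gives the time, the measured TCP pose, the force and the opening at its end, in the units of the state.
- state(): the state, without advancing time (a new reading comes with each control period).
- optics.grab_frame(name): name is "scene" or "top" or "wrist"; returns a dict with "frame" (480x640x3 uint8, blue, green, red), "camera_matrix" (3x3 intrinsics, pixels), "R" (3x3) and "t" (3): a world point X has camera coordinates R X + t. Camera axes: x right, y down, z forward; pixel columns grow to the right and rows downward; lengths in m; the calibration is good to about 2 mm. The wrist camera is an equidistant fisheye: a pixel r from the principal point sees the ray r / f radians off the axis. A picture is of the moment at which its call begins. There is no depth.
- manip.job_done(): hands the job in, once; it reports no verdict.
Trained networks look in the newest picture that a camera, given by its name, has taken for a name from the list of things; names that differ only in an ending like _2 or _b are one class to them, and where a whole thing is asked for, a point or a joint stands for the part that bears it (a point fixed in the world has none). Each returns a list of dicts, best first, with "score" (0 to 1); they miss things now and then, are a little off and sometimes report something else, mostly with a low value. They report only what shows in the picture. A call takes as long as a camera call.
- silhouettes(thing, camera): "mask" (480x640 bool, what is visible of it) and "bbox" ([left, top, right, bottom] in pixels, round what is visible of it).
- place_of(thing, camera): "uv" ([column, row] in pixels: a listed point, or the origin of a listed thing).
The state is a dict: "time": time; "joint_pos": joint angles; "joint_vel": joint speeds; "joint_efforts": joint torques, N m; "tool_pos": TCP position; "tool_rot": TCP orientation; "contact_force": force on the tool from outside, world axes, zero at the start; "ft_torque": the same for the moment, N m; "gripper_width": opening from 0.0 (shut) to 1.0 (fully open).
Only numpy, scipy, OpenCV 4.12 (cv2) and the standard library are available. Lean on these libraries where they do the work, as an engineer would, in place of code of your own. Each camera call takes 0.05 s, during which the arm holds its last target.

## Task

The tube shaker has stopped and I need both hands to take the tubes out of it. Take the box of film off its clear lid and set it on the bench, right way up; pull the slide catch back towards the front so that the lid is free, then raise the lid by its front grip to about 60 degrees and keep holding it there: it springs shut if let go, so do not let it drop, and finish while still holding it. Leave the jar, the bottle and the beaker beside it where they are.

Things in the scene. Friction and masses are not known exactly. Their poses are not given: they have to be found in the camera images.
- shaker: Tube shaker, fixed on the bench: light grey housing 260 mm deep (x), 200 mm wide (y); clear lid over orange-capped tubes, flat front deck 92 mm above the bench. Origin on the bench, 5 mm behind the housing's middle; x points from front to back, y to its left, z up. Shut, the lid's flat top is 165 mm above the bench and spans x -56 to +110, y -93 to +93 mm.
- shaker_lid (a joint): Opening angle of the clear lid in rad: 0 shut, 1.5 at its stop; 60 degrees is 1.047. The hinge line runs along the shaker's y axis at the back, at x = +110 mm, z = 103.5 mm in the shaker's frame; the front edge goes up and back. 0.25 kg, and a spring pulls it shut: 2 to 3 N at the grip, along its arc, hold it at any angle.
- lid_grip: Grey-blue block sticking out in front of the lid's front wall, turning with the lid: 38 mm long (x), 36 mm wide (y), 16 mm high (z), flat flanks left and right. Origin 3 mm behind its middle and 194 mm before the hinge line. Shut, it is 84 mm before the shaker's origin, 123 mm above the bench, 23 mm clear of the deck. Axes: x to the hinge, y left, z up when shut. Fingers on the flanks let it turn.
- slide_catch (a joint): Travel of the slide catch in m: 0 (to 0.003) shut, its tongue over a flange at the lid's foot so that the lid cannot rise; grows as the catch is pulled towards the shaker's front (its -x), up to 0.020. The lid is free from 0.013 on. About 1.5 N of friction; it stays where it is left.
- catch_knob (a point): On the axis of the slide catch's black upright knob, on the front deck to the right of the lid grip, 123 mm above the bench. The knob is round, 16 mm in diameter with a 19 mm head, and reaches from 110 to 131 mm above the bench; below it is a steel bar 16 mm wide, between two rails 27 mm apart over all and 99 mm above the bench.
- film_box: White and green carton, 52 mm (x) by 105 mm (y) by 52 mm (z), about 0.09 kg, lying loose on top of the lid. Origin at the centre of its underside.
- cream_jar: White screw-lid jar, 77 mm in diameter, 91 mm high, to be left alone. Origin at the centre of its underside.
- rinse_bottle: White plastic bottle with a cap, 66 mm in diameter, 143 mm high, to be left alone. Origin at the centre of its underside.
- beaker: Small clear beaker, 50 mm in diameter, 60 mm high, to be left alone. Origin at the centre of its underside.

How it is judged:
By the outcome, as a careful person would: the job done as asked, in the order asked, and still so for the second after the job is handed in, while the arm keeps its last pose, push and grip.
It also fails if it takes over 58 s, if anything falls off the work surface, if the arm or the gripper's body presses on something with over 40 N, if the wrist force passes 120 N, or if a joint passes its speed limit or range.

## Working session

There is one attempt and no reset: what is moved stays moved. The work goes in short steps, Python scripts to look and compute and a tool call to move; the robot and the scene stay as the last step left them, time stands still between calls to the robot, and variables do not carry over. Pictures are saved under pics/ and viewed, and the job is handed in when it is done.

Besides the shell and the picture viewer there is one more tool, called after "Request:" by a JSON object that holds its "method" and its "body". jog_arm: Moves the arm, as the interface text tells. Its arguments: {"type":"object","properties":{"increments":{"type":"array","items":{"type":"object","properties":{"slide":{"type":"array","items":{"type":"number"}},"rotation":{"type":"array","items":{"type":"number"}}}}},"fingers":{"type":"number"}},"required":["increments"]}

```bash
ls; mkdir -p pics; python3 - <<'E'
from plant import state, optics, manip, silhouettes, place_of
import cv2, numpy as np
s=state(); print({k:np.round(v,3).tolist() for k,v in s.items()}, manip.grip_depth)
for c in ("scene","top"):
    f=optics.grab_frame(c); cv2.imwrite(f"pics/{c}0.png",f["frame"])
    print(c,np.round(f["camera_matrix"],1).tolist(),np.round(f["R"],4).tolist(),np.round(f["t"],4).tolist())
    for n in ["shaker","lid_grip","catch_knob","film_box","cream_jar","rinse_bottle","beaker"]:
        print(n,[(np.round(p["uv"],1).tolist(),round(float(p["score"]),2)) for p in place_of(n,c)[:2]])
print(state()["time"])
E
```

```text
pics
{'time': 0.0, 'joint_pos': [-1.447, 0.053, 1.614, 0.0, 1.476, -0.119], 'joint_vel': [-0.0, -0.0, 0.002, -0.001, -0.001, -0.0], 'joint_efforts': [-0.001, -39.367, -37.018, -0.0, 0.007, -0.0], 'tool_pos': [0.15, -0.606, 0.23], 'tool_rot': [-0.001, 0.993, 0.121, 0.0], 'contact_force': [0.201, -1.746, 0.156], 'ft_torque': [-0.013, -0.026, -0.014], 'gripper_width': 1.0} -0.0187
scene [[507.6, 0.0, 312.2], [0.0, 507.6, 243.7], [0.0, 0.0, 1.0]] [[-0.9252, 0.3794, 0.0077], [0.3336, 0.8229, -0.46], [-0.1809, -0.423, -0.8879]] [0.5832, -0.0457, 1.076]
shaker []
lid_grip [([367.1, 256.2], 0.58)]
catch_knob [([356.1, 226.9], 0.67)]
film_box [([313.7, 286.4], 0.6)]
cream_jar []
rinse_bottle [([278.4, 206.0], 0.93)]
beaker [([223.1, 220.8], 0.63)]
top [[542.0, 0.0, 309.6], [0.0, 542.0, 246.6], [0.0, 0.0, 1.0]] [[-0.1188, -0.9929, 0.0063], [-0.9633, 0.1137, -0.2434], [0.2409, -0.035, -0.9699]] [-0.0622, 0.6307, 0.8895]
shaker []
lid_grip [([262.9, 312.7], 0.89), ([386.9, 201.8], 0.5)]
catch_knob [([307.5, 316.5], 0.63)]
film_box [([239.0, 242.0], 0.72)]
cream_jar []
rinse_bottle [([389.9, 257.9], 0.7)]
beaker [([386.4, 199.4], 0.7)]
0.8
```

View pics/scene0.png

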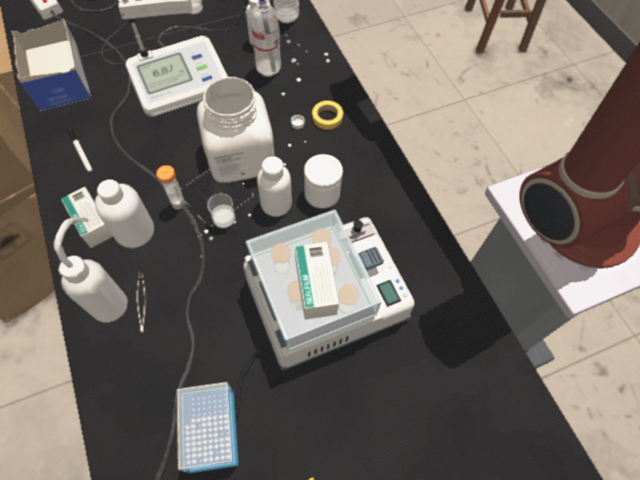

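View pics/top0.png

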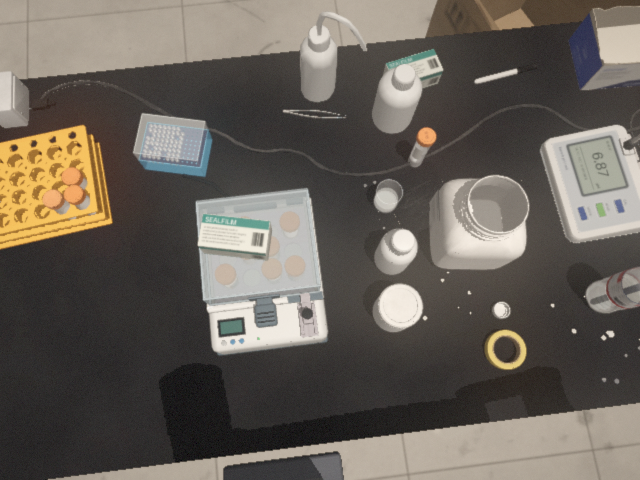

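```bash
python3 - <<'E'
import cv2
a=cv2.imread("pics/top0.png")[170:370,180:340]; cv2.imwrite("pics/topz.png",cv2.resize(a,None,fx=3,fy=3,interpolation=2)) 
a=cv2.imread("pics/scene0.png")[190:380,230:430]; cv2.imwrite("pics/scz.png",cv2.resize(a,None,fx=3,fy=3,interpolation=2))
E
```

```text
(no output)
```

View pics/topz.png

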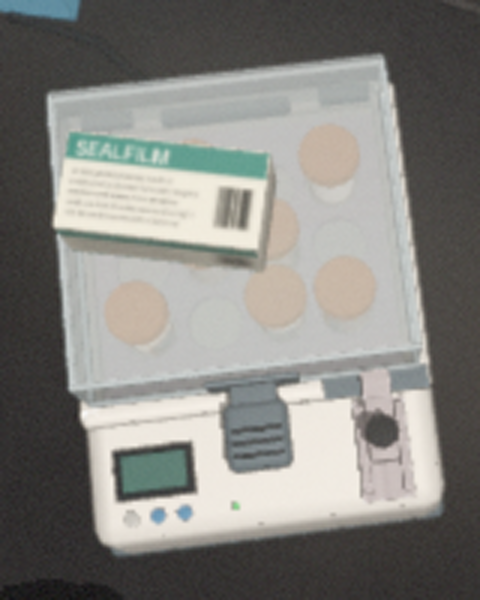

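View pics/scz.png

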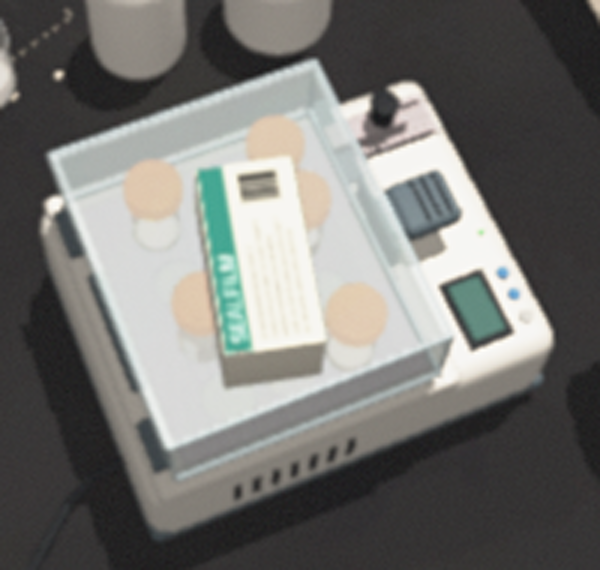

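```bash
cat > h.py <<'E'
import numpy as np
C={}
C["scene"]=(np.array([[507.6,0,312.2],[0,507.6,243.7],[0,0,1]]),np.array([[-0.9252,0.3794,0.0077],[0.3336,0.8229,-0.46],[-0.1809,-0.423,-0.8879]]),np.array([0.5832,-0.0457,1.076]))
C["top"]=(np.array([[542.0,0,309.6],[0,542.0,246.6],[0,0,1]]),np.array([[-0.1188,-0.9929,0.0063],[-0.9633,0.1137,-0.2434],[0.2409,-0.035,-0.9699]]),np.array([-0.0622,0.6307,0.8895]))
def proj(c,X):
    K,R,t=C[c]; p=K@(R@np.asarray(X)+t); return p[:2]/p[2]
def back(c,uv,z):
    K,R,t=C[c]; d=R.T@np.linalg.inv(K)@np.array([uv[0],uv[1],1]); o=-R.T@t
    return o+d*(z-o[2])/d[2]
E
python3 - <<'E'
from h import *
from scipy.optimize import least_squares
print([(-C[c][1].T@C[c][2]).round(3).tolist() for c in C])
T=lambda p:(p[0]/3+180,p[1]/3+170); S=lambda p:(p[0]/3+230,p[1]/3+190)
L={"bl":(.11,.093),"br":(.11,-.093),"fr":(-.056,-.093),"fl":(-.056,.093)}
obs=[("top",T((49,92)),"bl"),("top",T((383,56)),"br"),("top",T((420,354)),"fr"),("top",T((72,390)),"fl"),
("scene",S((50,155)),"br"),("scene",S((320,62)),"fr"),("scene",S((447,345)),"fl"),("scene",S((175,448)),"bl")]
for c,uv,n in obs: print(c,n,back(c,uv,.165).round(4))
def res(p,full=False):
    c,s=np.cos(p[2]),np.sin(p[2]); r=[]
    W=lambda x,y,z:(p[0]+c*x-s*y,p[1]+s*x+c*y,z)
    for cam,uv,n in obs: r+=list(proj(cam,W(*L[n],.165))-uv)
    for cam,g,k in (("top",(262.9,312.7),(307.5,316.5)),("scene",(367.1,256.2),(356.1,226.9))):
        r+=list(proj(cam,W(-.084,p[3],.123))-g); r+=list(proj(cam,W(p[4],p[5],.123))-k)
    return np.array(r)
q=least_squares(res,[.45,.1,0,0,-.1,-.05],loss="soft_l1"); print(q.x.round(4),res(q.x).round(1))
B=[("scene",S((198,168))),("scene",S((292,155))),("scene",S((325,345))),("scene",S((222,353))),("top",T((72,131))),("top",T((271,152))),("top",T((240,250))),("top",T((55,230)))]
for c,uv in B: print(c,back(c,uv,.217).round(4))
for n,a,b in (("grip",(262.9,312.7),(367.1,256.2)),("knob",(307.5,316.5),(356.1,226.9))):print(n,back("top",a,.123).round(4),back("scene",b,.123).round(4))
print("bottle",back("top",(389.9,257.9),0),back("scene",(278.4,206),0),"beaker",back("top",(386.4,199.4),0),back("scene",(223.1,220.8),0), "jar top",back("top",(400,300),.091))
E
```

```text
[[0.749, 0.271, 0.93], [0.386, -0.102, 1.017]]
top bl [0.6971 0.0436 0.165 ]
top br [ 0.6965 -0.1417  0.165 ]
top fr [ 0.5281 -0.1414  0.165 ]
top fl [0.5306 0.0429 0.165 ]
scene br [ 0.6953 -0.1383  0.165 ]
scene fr [ 0.529  -0.1372  0.165 ]
scene fl [0.5365 0.0494 0.165 ]
scene bl [0.691  0.0473 0.165 ]
[ 0.5865 -0.0473 -0.0093 -0.004  -0.0921 -0.0703] [-0.7 -0.1 -0.2  0.5 -1.2 -0.9 -2.2 -0.3 -0.8 -1.4 -0.9 -1.   2.  -2.8
 -4.5  0.   3.6  1.3 -0.4 -2.1  1.7  1.   1.6 -1.6]
scene [ 0.6295 -0.0739  0.217 ]
scene [ 0.5806 -0.0625  0.217 ]
scene [0.6072 0.0416 0.217 ]
scene [0.6561 0.0263 0.217 ]
top [0.6556 0.0244 0.217 ]
top [ 0.6324 -0.0761  0.217 ]
top [ 0.5829 -0.0553  0.217 ]
top [0.6042 0.0367 0.217 ]
grip [ 0.5053 -0.0448  0.123 ] [ 0.5045 -0.0534  0.123 ]
knob [ 0.4904 -0.1171  0.123 ] [ 0.4978 -0.1148  0.123 ]
bottle [ 0.59798445 -0.2899277   0.        ] [ 0.59264748 -0.28298408  0.        ] beaker [ 0.71619887 -0.30140507  0.        ] [ 7.13552046e-01 -2.92451369e-01 -1.11022302e-16] jar top [ 0.50352033 -0.27892     0.091     ]
```

```bash
cat > go.py <<'E'
# usage: go.py x y z yawdeg tilt : prints slide (current tool axes,mm) and rotvec (tool axes,deg) to target
import sys, numpy as np
from scipy.spatial.transform import Rotation as Ro
from plant import state
def cur():
    s=state(); q=s["tool_rot"]; return s,np.array(s["tool_pos"]),Ro.from_quat([q[1],q[2],q[3],q[0]])
# target: tool z = down (tilted by tilt about world y), tool y at yaw angle (world)
def target(yaw,tilt=0):
    a=np.radians(yaw); y=np.array([np.cos(a),np.sin(a),0]); z=np.array([0,0,-1.]); x=np.cross(y,z)
    return Ro.from_euler("y",tilt,degrees=True)*Ro.from_matrix(np.column_stack([x,y,z]))
if __name__=="__main__":
    x,y,z,yaw=map(float,sys.argv[1:5]); tilt=float(sys.argv[5]) if len(sys.argv)>5 else 0
    s,p,R=cur(); T=target(yaw,tilt)
    print("t",round(s["time"],2),"p",p.round(4),"slide",(R.inv().apply(np.array([x,y,z])-p)*1000).round(1),"rot",(R.inv()*T).as_rotvec(degrees=True).round(1),"slide in target axes",(T.inv().apply(np.array([x,y,z])-p)*1000).round(1))
    print("j",np.round(s["joint_pos"],2),"f",np.round(s["contact_force"],1),"w",round(s["gripper_width"],3))
E
python3 go.py .6185 -.018 .28 -14
```

```text
t 0.8 p [ 0.1502 -0.6067  0.2313] slide [ 596.  -458.8  -48.7] rot [  0.    0.  -62.1] slide in target axes [684.5 311.9 -48.7]
j [-1.45  0.05  1.61  0.    1.48 -0.12] f [ 1.   0.8 -0.1] w 1.0
```

Request:
{"method": "jog_arm", "body": {"increments": [{"slide": [0, 0, -25]}, {"slide": [0, 0, -24]}, {"slide": [30, -23, 0]}, {"slide": [30, -23, 0]}, {"slide": [30, -23, 0]}, {"slide": [30, -23, 0]}, {"slide": [30, -23, 0]}, {"slide": [30, -23, 0]}, {"slide": [30, -23, 0]}, {"slide": [30, -23, 0]}, {"slide": [30, -23, 0]}, {"slide": [30, -23, 0]}, {"slide": [30, -23, 0]}, {"slide": [30, -23, 0]}, {"slide": [30, -23, 0]}, {"slide": [30, -23, 0]}, {"slide": [30, -23, 0]}, {"slide": [30, -23, 0]}, {"slide": [30, -23, 0]}, {"slide": [30, -23, 0]}], "fingers": 1}}

```text
invalid input
```

Request:
{"method": "jog_arm", "body": {"increments": [{"rotation": [0, 0, -6.9]}, {"rotation": [0, 0, -6.9]}, {"rotation": [0, 0, -6.9]}, {"rotation": [0, 0, -6.9]}, {"rotation": [0, 0, -6.9]}, {"rotation": [0, 0, -6.9]}, {"rotation": [0, 0, -6.9]}, {"rotation": [0, 0, -6.9]}, {"rotation": [0, 0, -6.9]}, {}, {}]}}

```text
invalid input
```

```bash
python3 go.py .6185 -.018 .172 -14;python3 - <<'E'
from plant import *
import cv2
a=optics.grab_frame("top")["frame"];b=optics.grab_frame("wrist")["frame"]
cv2.imwrite("pics/t1.png",a);cv2.imwrite("pics/w1.png",b)
E
```

```text
t 0.8 p [ 0.1502 -0.6067  0.2313] slide [ 596.  -458.8   59.3] rot [  0.    0.  -62.1] slide in target axes [684.5 311.9  59.3]
j [-1.45  0.05  1.61  0.    1.48 -0.12] f [ 1.   0.8 -0.1] w 1.0
```

View pics/t1.png

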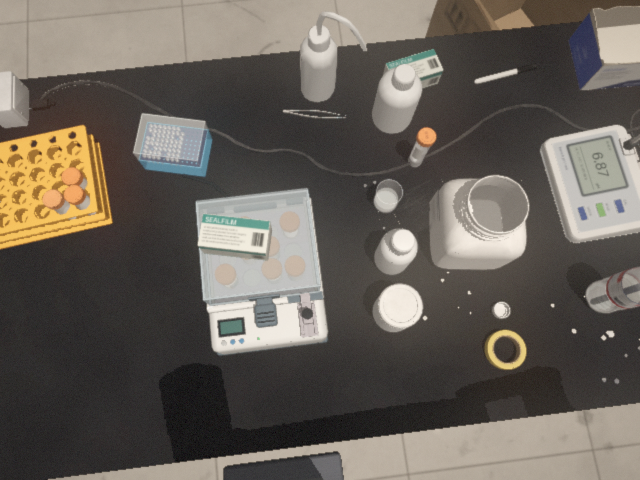

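View pics/w1.png

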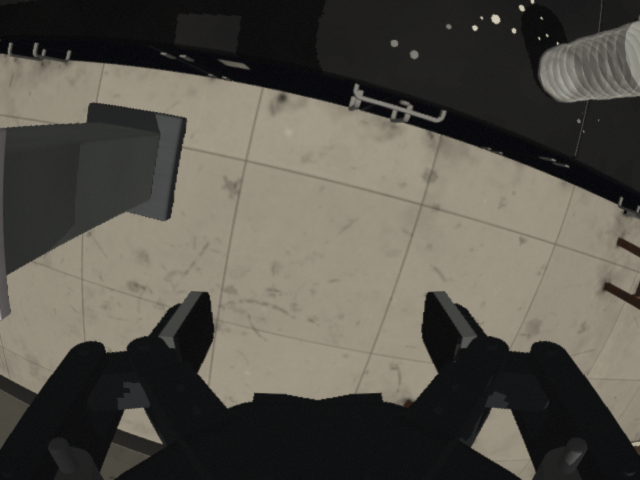

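Nothing moved: the rows need both keys. I'll resend them in full.

Request:
{"method": "jog_arm", "body": {"increments": [{"slide": [0, 0, -25], "rotation": [0, 0, 0]}, {"slide": [0, 0, -24], "rotation": [0, 0, 0]}, {"slide": [30, -23, 0], "rotation": [0, 0, 0]}, {"slide": [30, -23, 0], "rotation": [0, 0, 0]}, {"slide": [30, -23, 0], "rotation": [0, 0, 0]}, {"slide": [30, -23, 0], "rotation": [0, 0, 0]}, {"slide": [30, -23, 0], "rotation": [0, 0, 0]}, {"slide": [30, -23, 0], "rotation": [0, 0, 0]}, {"slide": [30, -23, 0], "rotation": [0, 0, 0]}, {"slide": [30, -23, 0], "rotation": [0, 0, 0]}, {"slide": [30, -23, 0], "rotation": [0, 0, 0]}, {"slide": [30, -23, 0], "rotation": [0, 0, 0]}, {"slide": [30, -23, 0], "rotation": [0, 0, 0]}, {"slide": [30, -23, 0], "rotation": [0, 0, 0]}, {"slide": [30, -23, 0], "rotation": [0, 0, 0]}, {"slide": [30, -23, 0], "rotation": [0, 0, 0]}, {"slide": [30, -23, 0], "rotation": [0, 0, 0]}, {"slide": [30, -23, 0], "rotation": [0, 0, 0]}, {"slide": [30, -23, 0], "rotation": [0, 0, 0]}, {"slide": [30, -23, 0], "rotation": [0, 0, 0]}], "fingers": 1.0}}

```text
time: 2.57
tool_pos: [0.5758, -0.0732, 0.2805]
tool_rot: [0.0, 0.993, 0.121, 0.0]
contact_force: [0.3, -0.8, 1.0]
gripper_width: 1.003
```

Request:
{"method": "jog_arm", "body": {"increments": [{"slide": [0, 0, 0], "rotation": [0, 0, -6.9]}, {"slide": [0, 0, 0], "rotation": [0, 0, -6.9]}, {"slide": [0, 0, 0], "rotation": [0, 0, -6.9]}, {"slide": [0, 0, 0], "rotation": [0, 0, -6.9]}, {"slide": [0, 0, 0], "rotation": [0, 0, -6.9]}, {"slide": [0, 0, 0], "rotation": [0, 0, -6.9]}, {"slide": [0, 0, 0], "rotation": [0, 0, -6.9]}, {"slide": [0, 0, 0], "rotation": [0, 0, -6.9]}, {"slide": [0, 0, 0], "rotation": [0, 0, -6.9]}, {"slide": [0, 0, 0], "rotation": [0, 0, 0]}]}}

```text
time: 3.4
tool_pos: [0.5749, -0.075, 0.2803]
tool_rot: [-0.0, 0.787, 0.616, 0.0]
contact_force: [0.4, -0.2, 0.6]
gripper_width: 1.0
```

```bash
python3 go.py .6185 -.018 .172 -14;python3 - <<'E'
from plant import *
import cv2
b=optics.grab_frame("wrist")["frame"]
cv2.imwrite("pics/w2.png",b)
E
```

```text
t 3.4 p [ 0.5749 -0.075   0.2803] slide [ 65.8  28.7 108.3] rot [ 0.  -0.   0.1] slide in target axes [ 65.8  28.6 108.3]
j [-0.26 -0.08  1.66  0.    1.56 -0.02] f [ 0.4 -0.2  0.6] w 1.0
```

View pics/w2.png

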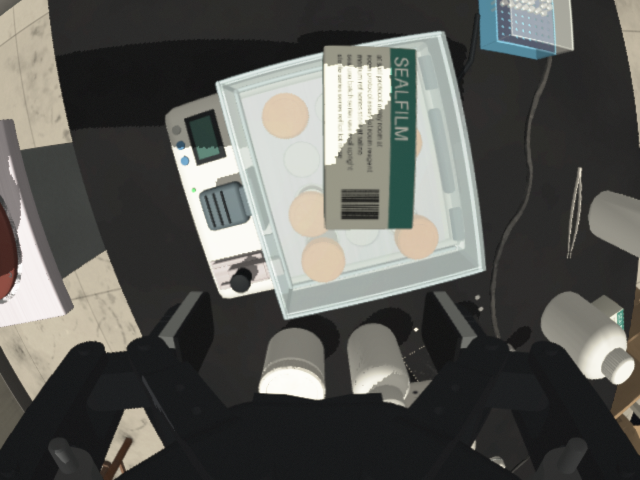

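Request:
{"method": "jog_arm", "body": {"increments": [{"slide": [22, 9.5, 0], "rotation": [0, 0, 0]}, {"slide": [22, 9.5, 0], "rotation": [0, 0, 0]}, {"slide": [22, 9.5, 0], "rotation": [0, 0, 0]}, {"slide": [0, 0, 20], "rotation": [0, 0, 0]}, {"slide": [0, 0, 20], "rotation": [0, 0, 0]}, {"slide": [0, 0, 0], "rotation": [0, 0, 0]}]}}

```text
time: 3.95
tool_pos: [0.6164, -0.0171, 0.2353]
tool_rot: [-0.003, 0.789, 0.615, -0.003]
contact_force: [-0.1, -0.2, -1.1]
gripper_width: 0.999
```

```bash
python3 go.py .6185 -.018 .172 -14;python3 - <<'E'
from plant import *
import cv2
b=optics.grab_frame("wrist")["frame"]
cv2.imwrite("pics/w3.png",b)
E
```

```text
t 3.95 p [ 0.6164 -0.0171  0.2353] slide [-0.4  2.7 63.3] rot [-0.5  0.  -0.1] slide in target axes [-0.4  2.2 63.3]
j [-0.15  0.04  1.62 -0.    1.49  0.1 ] f [-0.1 -0.2 -1.1] w 0.999
```

View pics/w3.png

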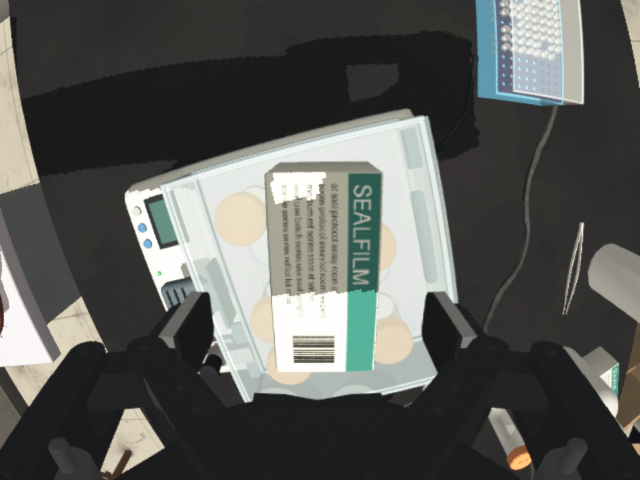

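Request:
{"method": "jog_arm", "body": {"increments": [{"slide": [0, 2, 20], "rotation": [0, 0, 0]}, {"slide": [0, 0, 20], "rotation": [0, 0, 0]}, {"slide": [0, 0, 14], "rotation": [0, 0, 0]}, {"slide": [0, 0, 8], "rotation": [0, 0, 0]}, {"slide": [0, 0, 0], "rotation": [0, 0, 0]}, {"slide": [0, 0, 0], "rotation": [0, 0, 0]}]}}

```text
time: 4.5
tool_pos: [0.6206, -0.0185, 0.1788]
tool_rot: [0.0, 0.788, 0.615, 0.0]
contact_force: [0.2, 1.1, 0.5]
gripper_width: 1.002
```

Request:
{"method": "jog_arm", "body": {"increments": [{"slide": [0, 0, 0], "rotation": [0, 0, 0]}, {"slide": [0, 0, 0], "rotation": [0, 0, 0]}, {"slide": [0, 0, 0], "rotation": [0, 0, 0]}, {"slide": [0, 0, 0], "rotation": [0, 0, 0]}, {"slide": [0, 0, 0], "rotation": [0, 0, 0]}, {"slide": [0, 0, 0], "rotation": [0, 0, 0]}, {"slide": [0, 0, 0], "rotation": [0, 0, 0]}, {"slide": [0, 0, 0], "rotation": [0, 0, 0]}], "fingers": 0.0}}

```text
time: 5.17
tool_pos: [0.621, -0.0183, 0.1799]
tool_rot: [0.001, 0.788, 0.616, 0.001]
contact_force: [-2.0, -0.8, 5.0]
gripper_width: 0.601
```

Request:
{"method": "jog_arm", "body": {"increments": [{"slide": [0, 0, -5], "rotation": [0, 0, 0]}, {"slide": [0, 0, -12], "rotation": [0, 0, 0]}, {"slide": [0, 0, -20], "rotation": [0, 0, 0]}, {"slide": [0, 0, -20], "rotation": [0, 0, 0]}, {"slide": [0, 0, -15], "rotation": [0, 0, 0]}, {"slide": [0, 0, 0], "rotation": [0, 0, 0]}]}}

```text
time: 5.67
tool_pos: [0.6224, -0.0186, 0.2555]
tool_rot: [0.003, 0.788, 0.616, 0.003]
contact_force: [0.1, 0.2, 0.0]
gripper_width: 0.599
```

```bash
python3 go.py .55 .21 .25 0;python3 - <<'E'
from plant import *
import cv2
b=optics.grab_frame("scene")["frame"]
cv2.imwrite("pics/s4.png",b)
E
```

```text
t 5.67 p [ 0.6224 -0.0186  0.2555] slide [ 204.3 -125.6    4.7] rot [  0.4   0.  -14. ] slide in target axes [228.6 -72.4   5.5]
j [-0.15  0.03  1.6   0.    1.51  0.09] f [0.1 0.2 0. ] w 0.599
```

View pics/s4.png

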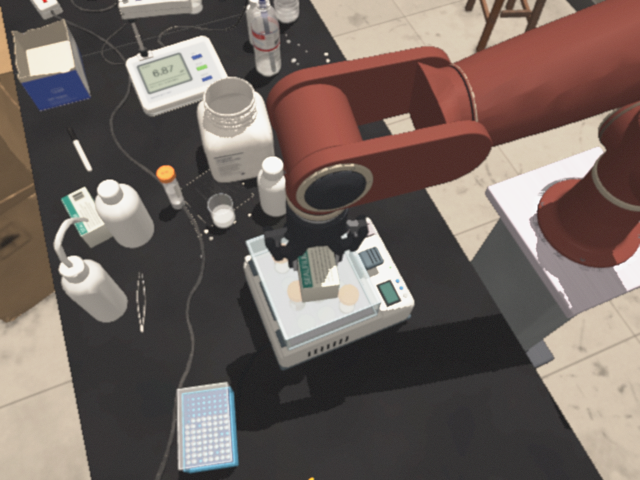

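Request:
{"method": "jog_arm", "body": {"increments": [{"slide": [10, -6, 0], "rotation": [0, 0, 0]}, {"slide": [20, -12, 0], "rotation": [0, 0, 0]}, {"slide": [24, -15, 0], "rotation": [0, 0, 0]}, {"slide": [25, -15, 0], "rotation": [0, 0, 0]}, {"slide": [25, -15, 0], "rotation": [0, 0, 0]}, {"slide": [25, -15, 0], "rotation": [0, 0, 0]}, {"slide": [25, -15, 0], "rotation": [0, 0, 0]}, {"slide": [25, -15, 0], "rotation": [0, 0, 0]}, {"slide": [15, -10, 0], "rotation": [0, 0, 0]}, {"slide": [10, -8, 0], "rotation": [0, 0, 0]}, {"slide": [0, 0, 0], "rotation": [0, 0, -5]}, {"slide": [0, 0, 0], "rotation": [0, 0, -5]}, {"slide": [0, 0, 0], "rotation": [0, 0, -4]}, {"slide": [0, 0, 20], "rotation": [0, 0, 0]}, {"slide": [0, 0, 30], "rotation": [0, 0, 0]}, {"slide": [0, 0, 30], "rotation": [0, 0, 0]}, {"slide": [0, 0, 30], "rotation": [0, 0, 0]}, {"slide": [0, 0, 20], "rotation": [0, 0, 0]}, {"slide": [0, 0, 10], "rotation": [0, 0, 0]}, {"slide": [0, 0, 0], "rotation": [0, 0, 0]}]}}

```text
time: 7.38
tool_pos: [0.5446, 0.2094, 0.106]
tool_rot: [-0.002, 0.707, 0.707, -0.003]
contact_force: [-1.2, -0.4, -1.3]
gripper_width: 0.6
```

```bash
python3 go.py .55 .21 .0148 0;python3 - <<'E'
from plant import *
import cv2
for c in("scene","top"):
    b=optics.grab_frame(c)["frame"]
    cv2.imwrite(f"pics/{c}5.png",b)
E
```

```text
t 7.38 p [0.5446 0.2094 0.106 ] slide [ 0.7  6.1 91.2] rot [-0.4  0.1 -0. ] slide in target axes [ 0.6  5.4 91.2]
j [ 0.24  0.07  1.81 -0.    1.27  0.24] f [-1.2 -0.4 -1.3] w 0.6
```

View pics/scene5.png

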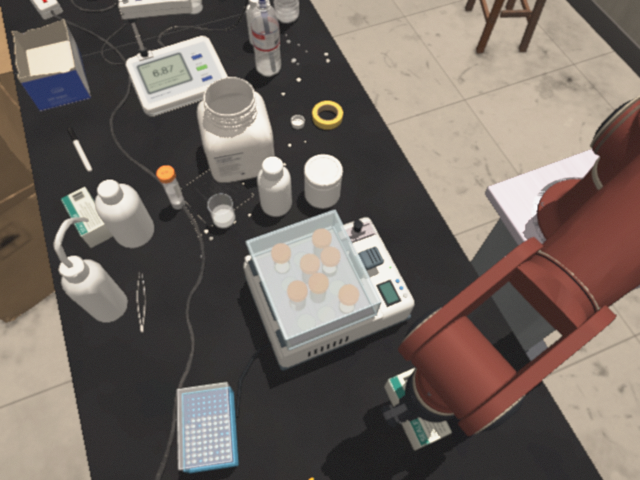

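View pics/top5.png

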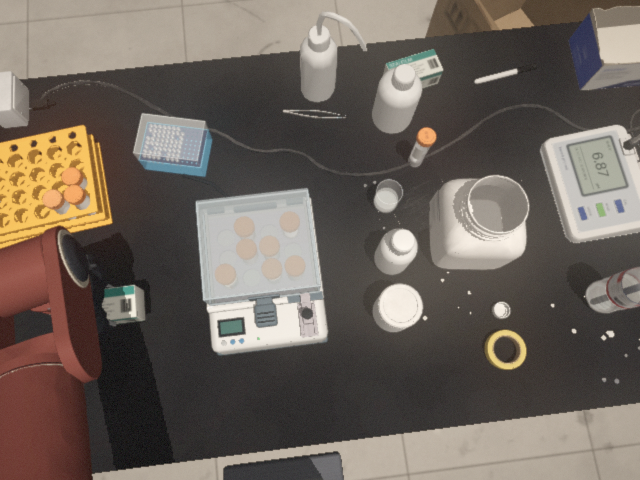

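Request:
{"method": "jog_arm", "body": {"increments": [{"slide": [0, 0, 20], "rotation": [0, 0, 0]}, {"slide": [0, 0, 25], "rotation": [0, 0, 0]}, {"slide": [0, 0, 20], "rotation": [0, 0, 0]}, {"slide": [0, 0, 12], "rotation": [0, 0, 0]}, {"slide": [0, 0, 6], "rotation": [0, 0, 0]}, {"slide": [0, 0, 3], "rotation": [0, 0, 0]}, {"slide": [0, 0, 2], "rotation": [0, 0, 0]}, {"slide": [0, 0, 0], "rotation": [0, 0, 0]}, {"slide": [0, 0, 0], "rotation": [0, 0, 0]}]}}

```text
time: 8.23
tool_pos: [0.5485, 0.2104, 0.0237]
tool_rot: [0.001, 0.707, 0.707, 0.001]
contact_force: [0.0, 0.5, -0.3]
gripper_width: 0.601
```

Request:
{"method": "jog_arm", "body": {"increments": [{"slide": [0, 0, 3], "rotation": [0, 0, 0]}, {"slide": [0, 0, 3], "rotation": [0, 0, 0]}, {"slide": [0, 0, 2], "rotation": [0, 0, 0]}, {"slide": [0, 0, 0], "rotation": [0, 0, 0]}, {"slide": [0, 0, 0], "rotation": [0, 0, 0]}]}}

```text
time: 8.65
tool_pos: [0.5479, 0.2102, 0.0152]
tool_rot: [0.0, 0.707, 0.707, 0.0]
contact_force: [-1.9, -0.2, 5.3]
gripper_width: 0.6
```

Contact with the bench (about 5 N). Release.

Request:
{"method": "jog_arm", "body": {"increments": [{"slide": [0, 0, 0], "rotation": [0, 0, 0]}, {"slide": [0, 0, 0], "rotation": [0, 0, 0]}, {"slide": [0, 0, 0], "rotation": [0, 0, 0]}, {"slide": [0, 0, 0], "rotation": [0, 0, 0]}, {"slide": [0, 0, 0], "rotation": [0, 0, 0]}, {"slide": [0, 0, 0], "rotation": [0, 0, 0]}, {"slide": [0, 0, -8], "rotation": [0, 0, 0]}, {"slide": [0, 0, -20], "rotation": [0, 0, 0]}, {"slide": [0, 0, -35], "rotation": [0, 0, 0]}, {"slide": [0, 0, -40], "rotation": [0, 0, 0]}, {"slide": [0, 0, -40], "rotation": [0, 0, 0]}, {"slide": [0, 0, -40], "rotation": [0, 0, 0]}, {"slide": [0, 0, -25], "rotation": [0, 0, 0]}, {"slide": [0, 0, 0], "rotation": [0, 0, 0]}], "fingers": 1.0}}

```text
time: 9.82
tool_pos: [0.5511, 0.2111, 0.2319]
tool_rot: [0.004, 0.707, 0.707, 0.006]
contact_force: [-0.1, 0.3, 1.4]
gripper_width: 0.996
```

```bash
python3 go.py .494 -.116 .2 90; python3 go.py .494 -.116 .2 -90;python3 - <<'E'
from plant import *
import cv2,numpy as np
from h import *
b=optics.grab_frame("scene")["frame"]
cv2.imwrite("pics/scene6.png",b)
for c in ("scene","top"):
    for n in ("catch_knob","lid_grip"):
        for d in place_of(n,c)[:2]: print(c,n,round(d["score"],2),back(c,d["uv"],.123).round(4))
E
```

```text
t 9.82 p [0.5511 0.2111 0.2319] slide [-327.2  -57.7   30. ] rot [  0.8   0.5 -90. ] slide in target axes [  57.1 -327.1   31.9]
j [ 0.24 -0.04  1.7   0.    1.46  0.24] f [-0.1  0.3  1.4] w 0.996
t 9.82 p [0.5511 0.2111 0.2319] slide [-327.2  -57.7   30. ] rot [ 0.5 -0.8 90. ] slide in target axes [-57.1 327.1  31.9]
j [ 0.24 -0.04  1.7   0.    1.46  0.24] f [-0.1  0.3  1.4] w 0.996
scene lid_grip 0.69 [ 0.506 -0.054  0.123]
top catch_knob 0.71 [ 0.493  -0.1137  0.123 ]
top lid_grip 0.71 [ 0.5052 -0.0459  0.123 ]
```

View pics/scene6.png

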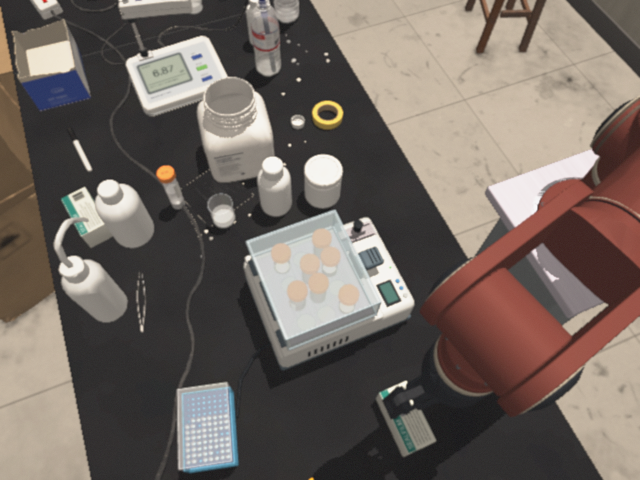

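Request:
{"method": "jog_arm", "body": {"increments": [{"slide": [-15, -3, 0], "rotation": [0, 0, 0]}, {"slide": [-30, -5, 0], "rotation": [0, 0, 0]}, {"slide": [-35, -6, 0], "rotation": [0, 0, 0]}, {"slide": [-35, -6, 0], "rotation": [0, 0, 0]}, {"slide": [-35, -6, 0], "rotation": [0, 0, 0]}, {"slide": [-35, -6, 0], "rotation": [0, 0, 0]}, {"slide": [-35, -6, 0], "rotation": [0, 0, 0]}, {"slide": [-35, -6, 0], "rotation": [0, 0, 0]}, {"slide": [-35, -6, 0], "rotation": [0, 0, 0]}, {"slide": [-22, -5, 0], "rotation": [0, 0, 0]}, {"slide": [-12, -3, 0], "rotation": [0, 0, 0]}, {"slide": [0, 0, 0], "rotation": [0, 0, 0]}], "fingers": 0.5}}

```text
time: 11.07
tool_pos: [0.4882, -0.1159, 0.2209]
tool_rot: [-0.001, 0.708, 0.706, -0.001]
contact_force: [0.0, 0.6, -0.4]
gripper_width: 0.5
```

Request:
{"method": "jog_arm", "body": {"increments": [{"slide": [0, 0, 0], "rotation": [0, 0, -6]}, {"slide": [0, 0, 0], "rotation": [0, 0, -7]}, {"slide": [0, 0, 0], "rotation": [0, 0, -7]}, {"slide": [0, 0, 0], "rotation": [0, 0, -7]}, {"slide": [0, 0, 0], "rotation": [0, 0, -7]}, {"slide": [0, 0, 0], "rotation": [0, 0, -7]}, {"slide": [0, 0, 0], "rotation": [0, 0, -7]}, {"slide": [0, 0, 0], "rotation": [0, 0, -7]}, {"slide": [0, 0, 0], "rotation": [0, 0, -7]}, {"slide": [0, 0, 0], "rotation": [0, 0, -7]}, {"slide": [0, 0, 0], "rotation": [0, 0, -7]}, {"slide": [0, 0, 0], "rotation": [0, 0, -7]}, {"slide": [0, 0, 0], "rotation": [0, 0, -7]}, {"slide": [0, 0, 0], "rotation": [0, 0, 0]}]}}

```text
time: 12.23
tool_pos: [0.4894, -0.1125, 0.2215]
tool_rot: [-0.001, -0.002, 1.0, 0.001]
contact_force: [0.6, 0.3, -0.6]
gripper_width: 0.503
```

```bash
python3 go.py .494 -.115 .107 90; python3 - <<'E'
from plant import *
import cv2,numpy as np
for c in ("top","wrist"):
    cv2.imwrite(f"pics/{c}7.png",optics.grab_frame(c)["frame"])
f=optics.grab_frame("wrist"); print(f["camera_matrix"].tolist(), (-np.array(f["R"]).T@f["t"]).round(4), np.round(f["R"],3).tolist())
for n in ("catch_knob","lid_grip"): print(n,[(np.round(d["uv"],1),d["score"]) for d in place_of(n,"wrist")])
E
```

```text
t 12.23 p [ 0.4894 -0.1125  0.2215] slide [ -4.7  -2.6 114.5] rot [ 0.1 -0.1  0.2] slide in target axes [ -4.6  -2.5 114.5]
j [-0.37 -0.24  1.9   0.    1.48 -1.95] f [ 0.6  0.3 -0.6] w 0.503
[[371.64829954431775, 0.0, 317.3377912610638], [0.0, 371.64829954431775, 233.49691750826327], [0.0, 0.0, 1.0]] [ 0.4193 -0.1125  0.3642] [[0.002, 1.0, 0.001], [0.961, -0.002, 0.278], [0.278, 0.001, -0.961]]
catch_knob [(array([308.5, 242.8]), 0.87)]
lid_grip [(array([409.6, 253.4]), 0.68)]
```

View pics/wrist7.png

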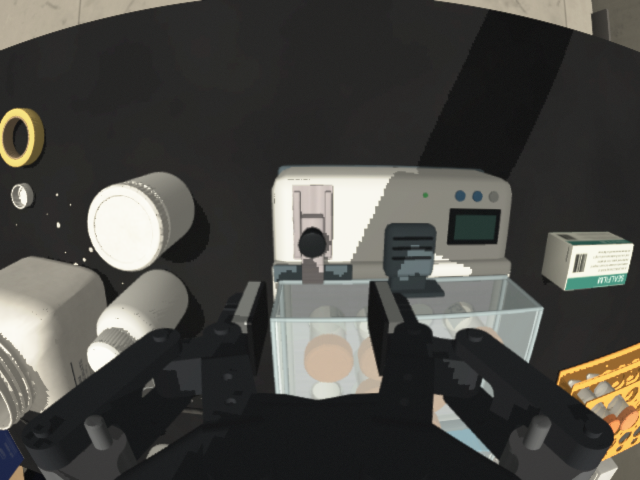

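View pics/top7.png

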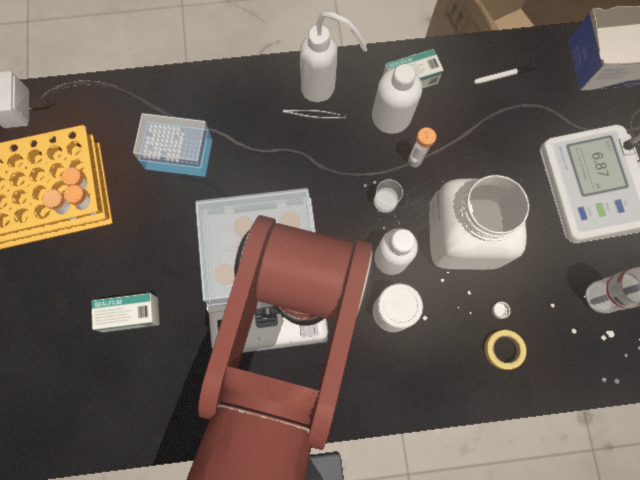

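```bash
cat >> h.py <<'E'
def fish(f,uv,z):
    K=f["camera_matrix"];d=np.array([uv[0]-K[0][2],uv[1]-K[1][2]]);r=np.hypot(*d);th=r/K[0][0]
    ray=np.append(d/r*np.sin(th),np.cos(th));R=np.array(f["R"]);w=R.T@ray;o=-R.T@np.array(f["t"])
    return o+w*(z-o[2])/w[2]
E
python3 - <<'E'
from plant import *
from h import *
f=optics.grab_frame("wrist")
for n,uv,z in (("knob",(308.5,242.8),.123),("grip",(409.6,253.4),.123),("knobtop-eye",(312,241),.131),("gripL",(385,250),.131),("gripR",(436,250),.131)): print(n,fish(f,uv,z).round(4))
E
```

```text
knob [ 0.4959 -0.119   0.123 ]
grip [ 0.504  -0.0481  0.123 ]
knobtop-eye [ 0.4922 -0.1165  0.131 ]
gripL [ 0.4986 -0.0676  0.131 ]
gripR [ 0.4989 -0.0314  0.131 ]
```

Request:
{"method": "jog_arm", "body": {"increments": [{"slide": [-5, -4, 10], "rotation": [0, 0, 0]}, {"slide": [0, 0, 25], "rotation": [0, 0, 0]}, {"slide": [0, 0, 25], "rotation": [0, 0, 0]}, {"slide": [0, 0, 15], "rotation": [0, 0, 0]}, {"slide": [0, 0, 0], "rotation": [0, 0, 0]}]}}

```text
time: 12.95
tool_pos: [0.4918, -0.117, 0.142]
tool_rot: [-0.004, 0.0, 1.0, 0.002]
contact_force: [-0.7, -0.0, -0.1]
gripper_width: 0.502
```

```bash
python3 go.py .494 -.1165 .107 90; python3 - <<'E'
from plant import *
from h import *
import cv2,numpy as np
f=optics.grab_frame("wrist")
cv2.imwrite(f"pics/wrist8.png",f["frame"])
for n in ("catch_knob","lid_grip"): print(n,[(np.round(d["uv"],1),d["score"],fish(f,d["uv"],.123).round(4)) for d in place_of(n,"wrist")])
E
```

```text
t 12.95 p [ 0.4918 -0.117   0.142 ] slide [-2.4  0.4 35. ] rot [ 0.2 -0.5 -0. ] slide in target axes [-2.2  0.5 35. ]
j [-0.38 -0.16  1.97  0.    1.34 -1.95] f [-0.7 -0.  -0.1] w 0.502
catch_knob [(array([318.6, 286.1]), 0.89, array([ 0.4943, -0.1159,  0.123 ]))]
lid_grip [(array([452.4, 298.6]), 0.71, array([ 0.5027, -0.0481,  0.123 ]))]
```

View pics/wrist8.png

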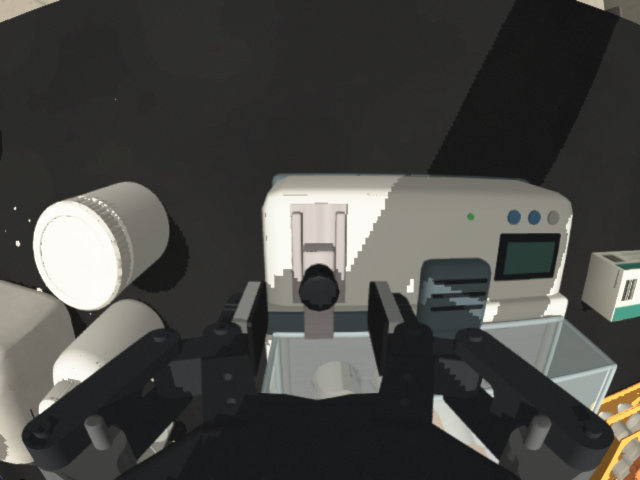

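Request:
{"method": "jog_arm", "body": {"increments": [{"slide": [-1, 0, 15], "rotation": [0, 0, 0]}, {"slide": [-1, 0, 12], "rotation": [0, 0, 0]}, {"slide": [0, 0, 7], "rotation": [0, 0, 0]}, {"slide": [0, 0, 0], "rotation": [0, 0, 0]}, {"slide": [0, 0, 0], "rotation": [0, 0, 0]}]}}

```text
time: 13.52
tool_pos: [0.4964, -0.1178, 0.1132]
tool_rot: [-0.0, -0.0, 1.0, 0.0]
contact_force: [0.3, -0.7, 0.7]
gripper_width: 0.497
```

Request:
{"method": "jog_arm", "body": {"increments": [{"slide": [0, 0, 0], "rotation": [0, 0, 0]}, {"slide": [0, 0, 0], "rotation": [0, 0, 0]}, {"slide": [0, 0, 0], "rotation": [0, 0, 0]}, {"slide": [0, 0, 0], "rotation": [0, 0, 0]}, {"slide": [0, 0, 0], "rotation": [0, 0, 0]}, {"slide": [0, 0, 0], "rotation": [0, 0, 0]}], "fingers": 0.0}}

```text
time: 14.02
tool_pos: [0.4971, -0.1166, 0.1146]
tool_rot: [0.001, -0.0, 1.0, 0.001]
contact_force: [-1.3, 6.0, 3.2]
gripper_width: 0.188
```

Request:
{"method": "jog_arm", "body": {"increments": [{"slide": [3, 0.5, 0], "rotation": [0, 0, 0]}, {"slide": [4, 0, 0], "rotation": [0, 0, 0]}, {"slide": [4, 0, 0], "rotation": [0, 0, 0]}, {"slide": [4, 0, 0], "rotation": [0, 0, 0]}, {"slide": [2, 0, 0], "rotation": [0, 0, 0]}, {"slide": [0, 0, 0], "rotation": [0, 0, 0]}, {"slide": [0, 0, 0], "rotation": [0, 0, 0]}]}}

```text
time: 14.6
tool_pos: [0.4799, -0.1167, 0.1145]
tool_rot: [0.001, -0.0, 1.0, 0.001]
contact_force: [0.1, 6.0, 4.9]
gripper_width: 0.185
```

Request:
{"method": "jog_arm", "body": {"increments": [{"slide": [1, 0, 0], "rotation": [0, 0, 0]}, {"slide": [0, 0, 0], "rotation": [0, 0, 0]}, {"slide": [0, 0, 0], "rotation": [0, 0, 0]}]}}

```text
time: 14.85
tool_pos: [0.4792, -0.1167, 0.1145]
tool_rot: [0.001, -0.0, 1.0, 0.001]
contact_force: [0.7, 5.1, 3.5]
gripper_width: 0.187
```

Request:
{"method": "jog_arm", "body": {"increments": [{"slide": [0, 0, 0], "rotation": [0, 0, 0]}, {"slide": [0, 0, 0], "rotation": [0, 0, 0]}, {"slide": [0, 0, 0], "rotation": [0, 0, 0]}, {"slide": [0, 0, 0], "rotation": [0, 0, 0]}, {"slide": [0, 0, -10], "rotation": [0, 0, 0]}, {"slide": [0, 0, -20], "rotation": [0, 0, 0]}, {"slide": [0, 0, -15], "rotation": [0, 0, 0]}, {"slide": [0, 0, 0], "rotation": [0, 0, 0]}, {"slide": [0, 0, 0], "rotation": [0, 0, 0]}], "fingers": 0.5}}

```text
time: 15.6
tool_pos: [0.4793, -0.1178, 0.1597]
tool_rot: [0.001, -0.0, 1.0, -0.001]
contact_force: [0.4, 0.5, -0.1]
gripper_width: 0.499
```

```bash
python3 go.py .5 -.0485 .104 90; python3 - <<'E'
from plant import *
from h import *
import cv2,numpy as np
f=optics.grab_frame("wrist")
cv2.imwrite(f"pics/wrist9.png",f["frame"])
for n in ("catch_knob","lid_grip"): print(n,[(np.round(d["uv"],1),d["score"],fish(f,d["uv"],.123).round(4)) for d in place_of(n,"wrist")])
E
```

```text
t 15.6 p [ 0.4793 -0.1178  0.1597] slide [-20.5  69.4  55.7] rot [-0.1  0.2  0. ] slide in target axes [-20.7  69.3  55.7]
j [-0.39 -0.22  1.99 -0.    1.37 -1.96] f [ 0.4  0.5 -0.1] w 0.499
catch_knob [(array([318.3, 263. ]), 0.76, array([ 0.477 , -0.1169,  0.123 ])), (array([163.4, 413.1]), 0.18, array([ 0.5918, -0.2248,  0.123 ]))]
lid_grip [(array([440.3, 301.4]), 0.85, array([ 0.5006, -0.0487,  0.123 ]))]
```

View pics/wrist9.png

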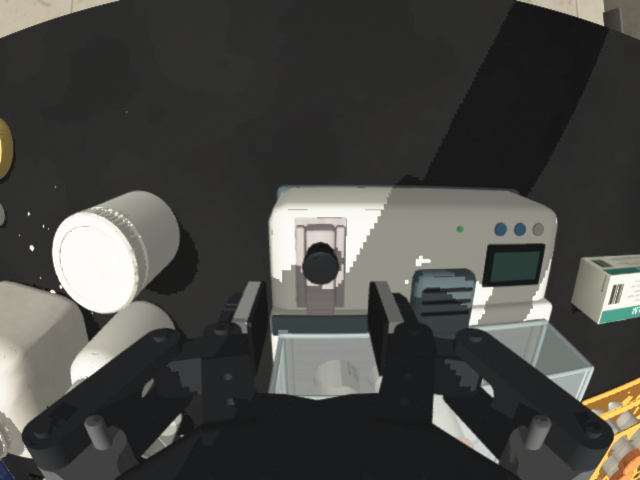

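Request:
{"method": "jog_arm", "body": {"increments": [{"slide": [-6, 20, 0], "rotation": [0, 0, 0]}, {"slide": [-8, 25, 0], "rotation": [0, 0, 0]}, {"slide": [-6, 20, 0], "rotation": [0, 0, 0]}, {"slide": [0, 4, 0], "rotation": [0, 0, 0]}, {"slide": [0, 0, 10], "rotation": [0, 0, 0]}, {"slide": [0, 0, 0], "rotation": [0, 0, 0]}], "fingers": 0.7}}

```text
time: 16.25
tool_pos: [0.4969, -0.0483, 0.1454]
tool_rot: [-0.002, -0.0, 1.0, 0.0]
contact_force: [-0.3, 0.1, -1.3]
gripper_width: 0.698
```

```bash
python3 go.py .5 -.0485 .103 90; python3 - <<'E'
from plant import *
from h import *
import cv2,numpy as np
f=optics.grab_frame("wrist")
cv2.imwrite(f"pics/wrist10.png",f["frame"])
for n in ("catch_knob","lid_grip"): print(n,[(np.round(d["uv"],1),d["score"],fish(f,d["uv"],.123).round(4)) for d in place_of(n,"wrist")])
E
```

```text
t 16.25 p [ 0.4969 -0.0483  0.1454] slide [-3.3 -0.2 42.4] rot [ 0.  -0.2  0. ] slide in target axes [-3.1 -0.2 42.4]
j [-0.25 -0.18  1.98 -0.    1.34 -1.82] f [-0.3  0.1 -1.3] w 0.698
catch_knob [(array([178.7, 239.5]), 0.79, array([ 0.4775, -0.1154,  0.123 ]))]
lid_grip [(array([317.3, 292.2]), 0.73, array([ 0.5042, -0.0479,  0.123 ]))]
```

View pics/wrist10.png

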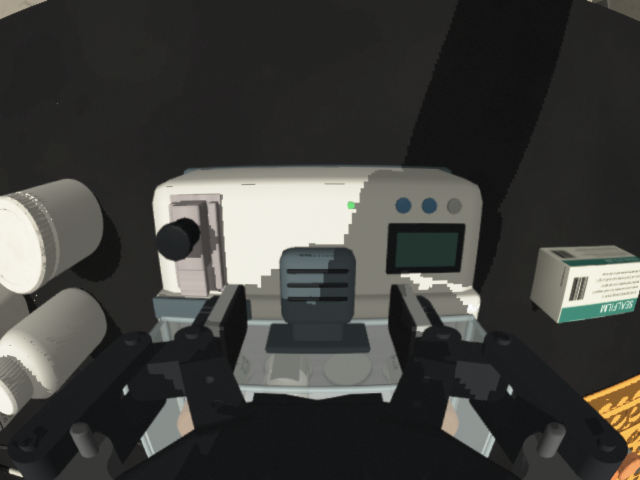

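Request:
{"method": "jog_arm", "body": {"increments": [{"slide": [-1, 0, 15], "rotation": [0, 0, 0]}, {"slide": [-1, 0, 15], "rotation": [0, 0, 0]}, {"slide": [0, 0, 8], "rotation": [0, 0, 0]}, {"slide": [0, 0, 3], "rotation": [0, 0, 0]}, {"slide": [0, 0, 0], "rotation": [0, 0, 0]}, {"slide": [0, 0, 0], "rotation": [0, 0, 0]}]}}

```text
time: 16.9
tool_pos: [0.5008, -0.0487, 0.1078]
tool_rot: [0.0, 0.0, 1.0, -0.0]
contact_force: [-0.7, 0.1, -0.1]
gripper_width: 0.702
```

Request:
{"method": "jog_arm", "body": {"increments": [{"slide": [0, 0, 0], "rotation": [0, 0, 0]}, {"slide": [0, 0, 0], "rotation": [0, 0, 0]}, {"slide": [0, 0, 0], "rotation": [0, 0, 0]}, {"slide": [0, 0, 0], "rotation": [0, 0, 0]}, {"slide": [0, 0, 0], "rotation": [0, 0, 0]}, {"slide": [0, 0, 0], "rotation": [0, 0, 0]}], "fingers": 0.0}}

```text
time: 17.4
tool_pos: [0.5011, -0.0484, 0.1081]
tool_rot: [0.001, -0.0, 1.0, -0.0]
contact_force: [-0.8, 1.8, 3.4]
gripper_width: 0.408
```

```bash
python3 - <<'E'
import numpy as np
from scipy.spatial.transform import Rotation as Ro
from go import cur,target
s,p,R=cur(); print(s["time"],p.round(4),R.as_matrix().round(3).tolist(),s["contact_force"].round(1) if hasattr(s["contact_force"],'round') else s["contact_force"],s["gripper_width"])
# grasp pt 
d=0.0187+0.004
g0=p-d*R.as_matrix()[:,2]; print("grasp",g0)
H=np.array([.697,0,.1035]); rel=(g0-H); rel[1]=0
print("rel",rel)
N=24;P=p.copy();Q=R
for i in range(1,N+1):
    th=np.radians(60*i/N); tilt=30*i/N
    c,sn=np.cos(th),np.sin(th)
    g=H+np.array([rel[0]*c+rel[2]*sn,0,-rel[0]*sn+rel[2]*c]); g[1]=g0[1]
    T=Ro.from_euler("y",tilt,degrees=True)*R
    Pn=g+d*T.as_matrix()[:,2]
    print(i,((Q.inv().apply(Pn-P))*1000).round(1),(Q.inv()*T).as_rotvec(degrees=True).round(2), Pn.round(3)if i%8==0 else "")
    P,Q=Pn,T
E
```

```text
17.4 [ 0.5011 -0.0484  0.1081] [[-1.0, -0.0, 0.001], [-0.0, 1.0, -0.0], [-0.001, -0.0, -1.0]] [-0.8  1.8  3.4] 0.40788529878109697
grasp [ 0.50107187 -0.0484114   0.13076985]
rel [-0.19592813  0.          0.02726985]
1 [-0.9 -0.  -8.5] [-0.    1.25 -0.  ] 
2 [-1.1 -0.  -8.5] [-0.    1.25 -0.  ] 
3 [-1.3 -0.  -8.5] [-0.    1.25 -0.  ] 
4 [-1.4 -0.  -8.4] [-0.    1.25 -0.  ] 
5 [-1.6 -0.  -8.4] [-0.    1.25 -0.  ] 
6 [-1.8 -0.  -8.3] [-0.    1.25 -0.  ] 
7 [-2.  -0.  -8.3] [-0.    1.25 -0.  ] 
8 [-2.2 -0.  -8.2] [-0.    1.25 -0.  ] [ 0.518 -0.048  0.174]
9 [-2.4 -0.  -8.2] [-0.    1.25 -0.  ] 
10 [-2.5 -0.  -8.1] [-0.    1.25 -0.  ] 
11 [-2.7 -0.  -8. ] [-0.    1.25 -0.  ] 
12 [-2.9 -0.  -7.9] [-0.    1.25 -0.  ] 
13 [-3.1 -0.  -7.9] [-0.    1.25 -0.  ] 
14 [-3.2 -0.  -7.8] [-0.    1.25 -0.  ] 
15 [-3.4 -0.  -7.7] [-0.    1.25 -0.  ] 
16 [-3.6 -0.  -7.6] [-0.    1.25 -0.  ] [ 0.557 -0.048  0.229]
17 [-3.7 -0.  -7.5] [-0.    1.25 -0.  ] 
18 [-3.9 -0.  -7.4] [-0.    1.25 -0.  ] 
19 [-4.  -0.  -7.3] [-0.    1.25 -0.  ] 
20 [-4.2 -0.  -7.2] [-0.    1.25 -0.  ] 
21 [-4.4 -0.  -7.1] [-0.    1.25 -0.  ] 
22 [-4.5 -0.  -7. ] [-0.    1.25 -0.  ] 
23 [-4.7 -0.  -6.9] [-0.    1.25 -0.  ] 
24 [-4.8 -0.  -6.8] [-0.    1.25 -0.  ] [ 0.611 -0.048  0.267]
```

```bash
python3 - <<'E'
import numpy as np
from scipy.spatial.transform import Rotation as Ro
from go import cur,target
s,p,R=cur()
d=0.015
g0=p-d*R.as_matrix()[:,2]
H=np.array([.697,0,.1035]); rel=(g0-H); rel[1]=0
N=24;P=p.copy();Q=R
for i in range(1,N+1):
    th=np.radians(60*i/N); tilt=30*i/N
    c,sn=np.cos(th),np.sin(th)
    g=H+np.array([rel[0]*c+rel[2]*sn,0,-rel[0]*sn+rel[2]*c]); g[1]=g0[1]
    T=Ro.from_euler("y",tilt,degrees=True)*R
    Pn=g+d*T.as_matrix()[:,2]
    print(i,((Q.inv().apply(Pn-P))*1000).round(1)[[0,2]], Pn.round(3)if i%4==0 else "")
    P,Q=Pn,T
E
```

```text
1 [-0.7 -8.5] 
2 [-0.9 -8.5] 
3 [-1.1 -8.5] 
4 [-1.3 -8.4] [ 0.506 -0.048  0.142]
5 [-1.5 -8.4] 
6 [-1.6 -8.4] 
7 [-1.8 -8.3] 
8 [-2.  -8.3] [ 0.517 -0.048  0.174]
9 [-2.2 -8.2] 
10 [-2.4 -8.2] 
11 [-2.5 -8.1] 
12 [-2.7 -8. ] [ 0.533 -0.048  0.204]
13 [-2.9 -8. ] 
14 [-3.1 -7.9] 
15 [-3.2 -7.8] 
16 [-3.4 -7.7] [ 0.554 -0.048  0.23 ]
17 [-3.6 -7.7] 
18 [-3.7 -7.6] 
19 [-3.9 -7.5] 
20 [-4.1 -7.4] [ 0.58  -0.048  0.253]
21 [-4.2 -7.3] 
22 [-4.4 -7.2] 
23 [-4.5 -7.1] 
24 [-4.7 -7. ] [ 0.609 -0.048  0.27 ]
```

Request:
{"method": "jog_arm", "body": {"increments": [{"slide": [-0.4, 0, -4], "rotation": [0, 0.6, 0]}, {"slide": [-0.7, 0, -8.5], "rotation": [0, 1.25, 0]}, {"slide": [-1.0, 0, -8.5], "rotation": [0, 1.25, 0]}, {"slide": [-1.2, 0, -8.5], "rotation": [0, 1.25, 0]}, {"slide": [-0.7, 0, -4.2], "rotation": [0, 0.65, 0]}, {"slide": [0, 0, 0], "rotation": [0, 0, 0]}]}}

```text
time: 17.9
tool_pos: [0.5057, -0.0484, 0.1402]
tool_rot: [-0.045, -0.0, 0.999, 0.0]
contact_force: [4.2, 0.0, -6.0]
gripper_width: 0.409
```

```bash
python3 go.py .506 -.048 .142 90 5; python3 - <<'E'
from plant import *
import cv2
cv2.imwrite(f"pics/s11.png",optics.grab_frame("scene")["frame"])
cv2.imwrite(f"pics/w11.png",optics.grab_frame("wrist")["frame"])
E
```

```text
t 17.9 p [ 0.5057 -0.0484  0.1402] slide [-0.2  0.4 -1.8] rot [ 0.  -0.1  0. ] slide in target axes [-0.2  0.4 -1.8]
j [-0.23 -0.09  1.91 -0.02  1.41 -1.8 ] f [ 4.2  0.  -6. ] w 0.409
```

View pics/s11.png

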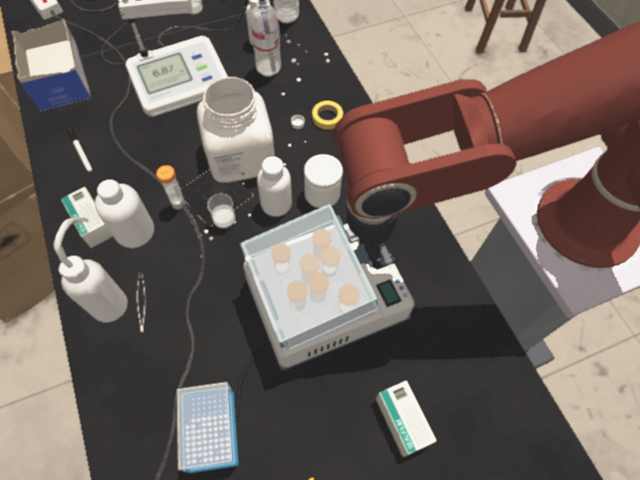

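View pics/w11.png

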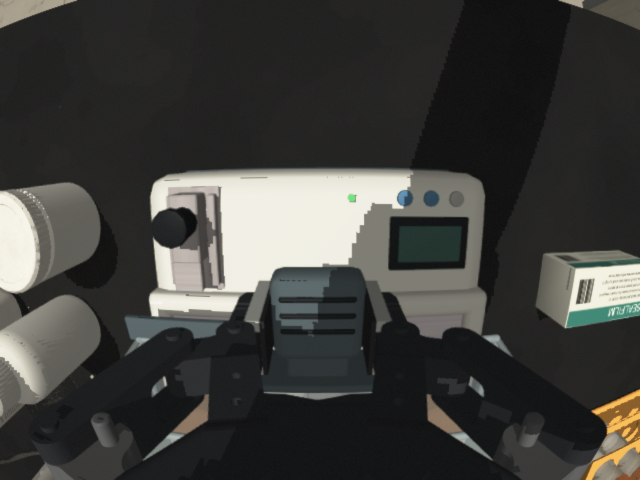

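Request:
{"method": "jog_arm", "body": {"increments": [{"slide": [-0.8, 0, -4.2], "rotation": [0, 0.6, 0]}, {"slide": [-1.5, 0, -8.4], "rotation": [0, 1.25, 0]}, {"slide": [-1.7, 0, -8.4], "rotation": [0, 1.25, 0]}, {"slide": [-1.9, 0, -8.3], "rotation": [0, 1.25, 0]}, {"slide": [-2.1, 0, -8.2], "rotation": [0, 1.25, 0]}, {"slide": [-2.3, 0, -8.2], "rotation": [0, 1.25, 0]}, {"slide": [-2.5, 0, -8.1], "rotation": [0, 1.25, 0]}, {"slide": [-2.6, 0, -8.1], "rotation": [0, 1.25, 0]}, {"slide": [-1.4, 0, -4], "rotation": [0, 0.65, 0]}, {"slide": [0, 0, 0], "rotation": [0, 0, 0]}]}}

```text
time: 18.83
tool_pos: [0.5323, -0.0483, 0.2022]
tool_rot: [-0.132, 0.0, 0.991, 0.0]
contact_force: [-0.6, 0.3, -4.9]
gripper_width: 0.408
```

```bash
python3 go.py .533 -.0484 .204 90 15
```

```text
t 18.83 p [ 0.5323 -0.0483  0.2022] slide [-0.2 -0.1 -2. ] rot [ 0.  -0.2  0. ] slide in target axes [-0.2 -0.1 -2. ]
j [-0.2   0.04  1.69 -0.05  1.67 -1.77] f [-0.6  0.3 -4.9] w 0.408
```

Tracking the arc with low forces (about 5 N). Continuing.

Request:
{"method": "jog_arm", "body": {"increments": [{"slide": [-1.4, 0, -4], "rotation": [0, 0.6, 0]}, {"slide": [-2.8, 0, -8], "rotation": [0, 1.25, 0]}, {"slide": [-3.0, 0, -7.9], "rotation": [0, 1.25, 0]}, {"slide": [-3.2, 0, -7.9], "rotation": [0, 1.25, 0]}, {"slide": [-3.3, 0, -7.8], "rotation": [0, 1.25, 0]}, {"slide": [-3.5, 0, -7.7], "rotation": [0, 1.25, 0]}, {"slide": [-3.7, 0, -7.6], "rotation": [0, 1.25, 0]}, {"slide": [-3.8, 0, -7.5], "rotation": [0, 1.25, 0]}, {"slide": [-2.0, 0, -3.7], "rotation": [0, 0.65, 0]}, {"slide": [0, 0, 0], "rotation": [0, 0, 0]}]}}

```text
time: 19.67
tool_pos: [0.5789, -0.0481, 0.2511]
tool_rot: [-0.217, -0.001, 0.976, 0.0]
contact_force: [1.0, 0.4, -10.6]
gripper_width: 0.406
```

```bash
python3 go.py .580 -.0484 .253 90 25;  python3 - <<'E'
from plant import *
import cv2
cv2.imwrite(f"pics/s12.png",optics.grab_frame("scene")["frame"])
cv2.imwrite(f"pics/w12.png",optics.grab_frame("wrist")["frame"])
E
```

```text
t 19.67 p [ 0.5789 -0.0481  0.2511] slide [-0.2 -0.3 -2.2] rot [ 0.  -0.   0.1] slide in target axes [-0.2 -0.3 -2.2]
j [-0.18  0.23  1.43 -0.08  1.91 -1.76] f [  1.    0.4 -10.6] w 0.406
```

View pics/s12.png

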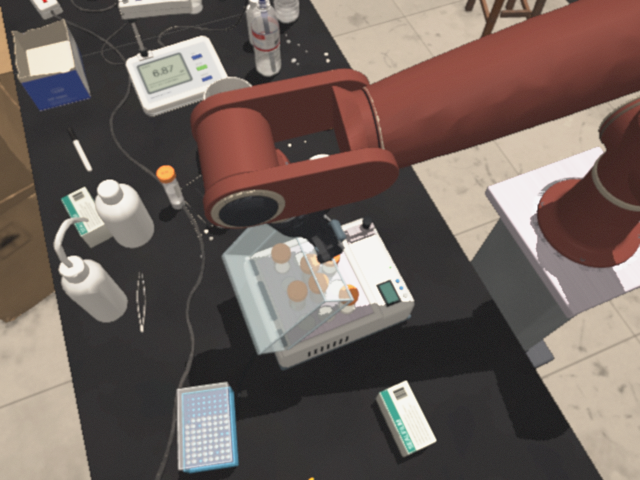

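View pics/w12.png

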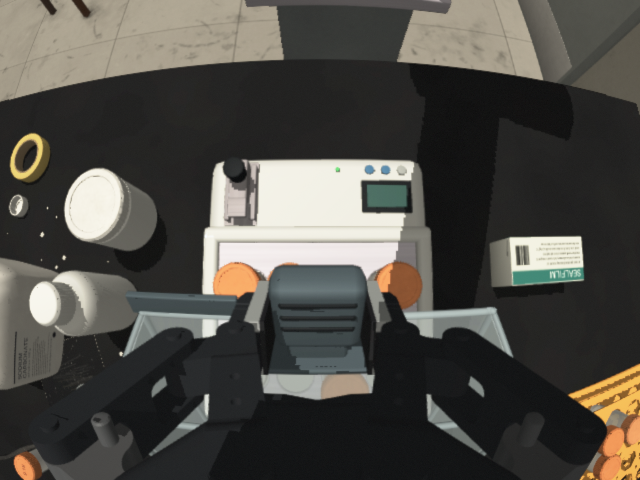

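Request:
{"method": "jog_arm", "body": {"increments": [{"slide": [-2.0, 0, -3.7], "rotation": [0, 0.6, 0]}, {"slide": [-4.2, 0, -7.3], "rotation": [0, 1.25, 0]}, {"slide": [-4.4, 0, -7.2], "rotation": [0, 1.25, 0]}, {"slide": [-4.5, 0, -7.1], "rotation": [0, 1.25, 0]}, {"slide": [-2.5, 0, -3.6], "rotation": [0, 0.65, 0]}, {"slide": [0, 0, 0], "rotation": [0, 0, 0]}, {"slide": [0, 0, 0], "rotation": [0, 0, 0]}]}}

```text
time: 20.35
tool_pos: [0.6072, -0.0481, 0.2689]
tool_rot: [-0.259, -0.0, 0.966, 0.0]
contact_force: [1.7, 1.8, -16.0]
gripper_width: 0.408
```

```bash
python3 go.py .609 -.0484 .270 90 30;  python3 - <<'E'
from plant import *
from go import cur
import cv2, numpy as np
for c in("scene","wrist","top"): cv2.imwrite(f"pics/{c}13.png",optics.grab_frame(c)["frame"])
s,p,R=cur()
# angle from grasp position, rel start
for d in (.015,.0187):
    g=p-d*R.as_matrix()[:,2]-np.array([.697,0,.1035]); g0=np.array([.5011,0,.1081+d])-np.array([.697,0,.1035])
    print(np.degrees(np.arctan2(g[2],-g[0])-np.arctan2(g0[2],-g0[0])), np.hypot(g[0],g[2]),np.hypot(g0[0],g0[2]))
from h import *
for n in ("lid_grip",):
  for c in("scene","top"): print(c,[(d["uv"],d["score"]) for d in place_of(n,c)], [proj(c,(.587-.194*np.cos(a)+.0195*np.sin(a)+.11,-.0483,.1035+.194*np.sin(a)+.0195*np.cos(a))).round(1) for a in np.radians([50,55,60,65])])
E
```

```text
t 20.35 p [ 0.6072 -0.0481  0.2689] slide [-1.1 -0.3 -1.8] rot [ 0. -0.  0.] slide in target axes [-1.1 -0.3 -1.8]
j [-0.16  0.34  1.29 -0.09  2.03 -1.75] f [  1.7   1.8 -16. ] w 0.408
59.47167543541235 0.1965006059882109 0.1968780587063982
59.274398025157105 0.19865648035692438 0.19728076439430173
scene [([399.7, 422.2], 0.59), ([311.9, 235.0], 0.53)] [array([328.1, 236.1]), array([319.2, 236.5]), array([309.6, 237.5]), array([299.4, 239. ])]
top [([245.1, 222.8], 0.69)] [array([252.1, 243.2]), array([250.5, 231.8]), array([249. , 220.1]), array([247.5, 208.1])]
```

View pics/scene13.png

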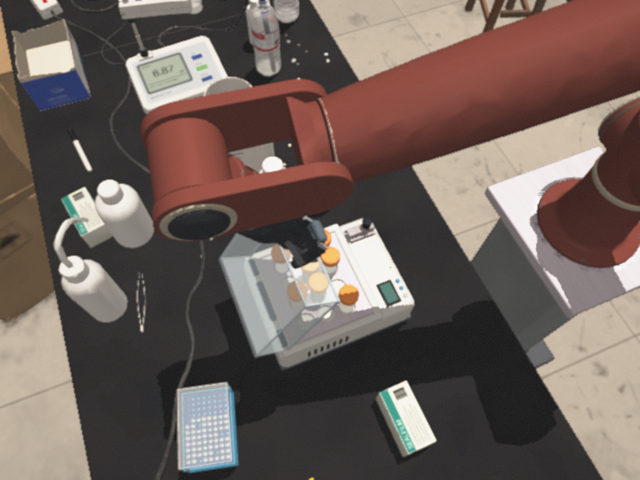

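View pics/wrist13.png

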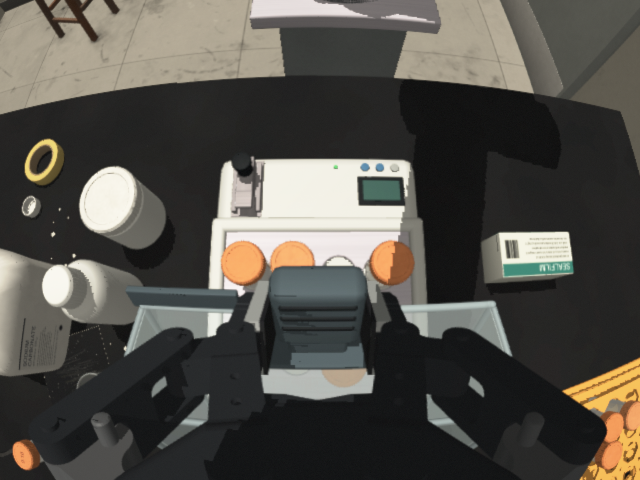

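View pics/top13.png

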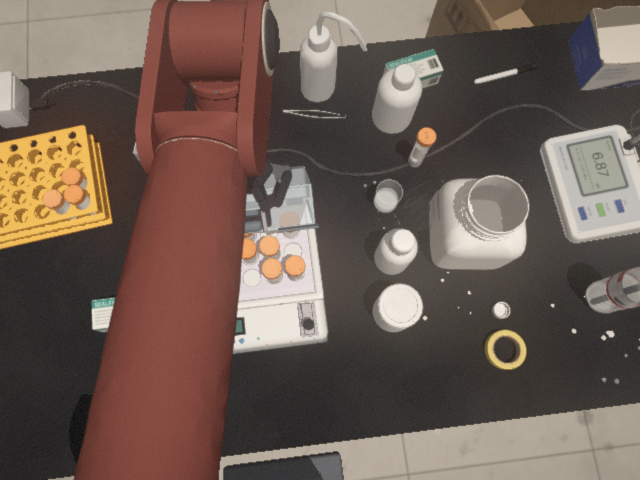

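Request:
{"method": "jog_arm", "body": {"increments": [{"slide": [-1, 0, 0.2], "rotation": [0, 0, 0]}, {"slide": [-0.8, 0, 0], "rotation": [0, 0, 0]}, {"slide": [0, 0, 0], "rotation": [0, 0, 0]}, {"slide": [0, 0, 0], "rotation": [0, 0, 0]}, {"slide": [0, 0, 0], "rotation": [0, 0, 0]}]}}

```text
time: 21.02
tool_pos: [0.6087, -0.0481, 0.2696]
tool_rot: [-0.259, -0.0, 0.966, 0.0]
contact_force: [0.5, 4.4, -14.5]
gripper_width: 0.405
```

Request:
{"method": "jog_arm", "body": {"increments": [{"slide": [-0.6, 0, 1], "rotation": [0, 0, 0]}, {"slide": [-0.6, 0, 0.5], "rotation": [0, 0, 0]}, {"slide": [0, 0, 0], "rotation": [0, 0, 0]}, {"slide": [0, 0, 0], "rotation": [0, 0, 0]}, {"slide": [0, 0, 0], "rotation": [0, 0, 0]}, {"slide": [0, 0, 0], "rotation": [0, 0, 0]}]}}

```text
time: 21.52
tool_pos: [0.6087, -0.0481, 0.2695]
tool_rot: [-0.259, -0.0, 0.966, 0.0]
contact_force: [-2.7, 4.4, -7.3]
gripper_width: 0.409
```

```bash
python3 - <<'E'
from plant import *
from go import cur
import numpy as np
from h import *
s,p,R=cur()
print(s["contact_force"],s["ft_torque"])
for d in (.010,.015,.0187):
    g=p-d*R.as_matrix()[:,2]-np.array([.697,0,.1035]); g0=np.array([.5011,0,.1081+d])-np.array([.697,0,.1035])
    print(np.degrees(np.arctan2(g[2],-g[0])-np.arctan2(g0[2],-g0[0])), np.hypot(g[0],g[2]),np.hypot(g0[0],g0[2]))
for c in("scene","top"): 
    f=optics.grab_frame(c)
    for n in("film_box","cream_jar","rinse_bottle","beaker"):print(c,n,[(np.round(d["uv"]),round(d["score"],2)) for d in place_of(n,c)[:1]])
E
```

```text
[-2.71063503  4.35973871 -7.32051852] [ 0.75771605  0.09162479 -0.42302   ]
60.2288151997402 0.19352261047613797 0.19644329970757463
59.98034969836264 0.19639519826684473 0.1968780587063982
59.77841896446916 0.19857522006177572 0.19728076439430173
scene film_box [(array([402., 417.]), 0.76)]
scene cream_jar []
scene rinse_bottle []
scene beaker []
top film_box []
top cream_jar [(array([391., 311.]), 0.72)]
top rinse_bottle [(array([392., 261.]), 0.64)]
top beaker [(array([384., 199.]), 0.71)]
```

The lid angle works out at about 60°, the force is down to about 8 N, and the other items haven't moved. Handing in.

```bash
python3 - <<'E'
from plant import *
print(manip.job_done()); s=state(); print(s["time"],s["tool_pos"],s["contact_force"],s["gripper_width"])
E
```

```text
the job is handed in; nothing more can be done
None
the job is handed in; nothing more can be done
```

The shaker lid is open at about 60° and the arm is still holding it by its front grip. I handed the job in at about 22 s of the 58 s allowed.

- **Film box:** I lifted it off the lid and set it upright on the bench to the left of the shaker, at about (0.55, 0.21) m. The later pictures show it standing there.
- **Slide catch:** I gripped the knob and pulled it forward. The wrist camera put the knob about 17 mm from where it started, past the 13 mm needed to free the lid, and the lid then rose freely.
- **Lid:** The angle worked out from the gripper position and the fitted hinge line was 59.8–60.2°, depending on where the pads are assumed to touch. Network readings of the grip just before the last small correction were roughly in line with that, about 59° in both cameras.
- **Holding force:** It read up to 16 N because the gripper was pulling slightly off the lid's arc. A small correction brought it to about 9 N, and the fingers still read closed on the grip (0.41 open).
- **Jar, bottle and beaker:** The top camera showed the bottle and beaker where they were, within a few pixels. The network gave no reading for the jar at the start, so I compared it by eye in the pictures, and it looks unmoved. In the last scene-camera picture the arm hid all three, so that view could not confirm it.

My first two move calls were refused for their format and moved nothing.

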